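# Find the loaded sample canister by weight and tip out its ball

### The arm

A 6-joint arm with a two-finger parallel gripper is mounted at the origin on a cart in front of the work surface, level with it; the furniture and walls round the work are solid. World frame = base frame: x ahead of the robot, y to its left, z up, the work surface at z = 0. Lengths are in m, angles in rad, forces in N, time in s.
With the tool pointing down it reaches from about 0.325 to 0.775 m from the base axis. Payload 5.5 kg.
Tool frame: the origin (TCP) lies on the centre line of the jaws, within the pads' length; the fingertips stand 25 mm ahead of it and the grasp point (between the pads) lies 6 mm ahead of it (finger_overhang is the distance from the TCP to the fingertips, in m); z points along the fingers, y is the line along which they close (so a half turn about z gives the same grasp; the last joint's range is limited). The gripper opens to 85 mm and grips with 20 to 120 N. Pads are 22 mm wide; open, the fingers measure 114 mm over their backs; the gripper's body (76 mm by 85 mm) begins 54 mm behind the grasp point. The pads swing forward as they close: fully open they stand 13 mm farther back than shut.
Start: joints at [-1.185, 0.091, 1.231, -0, 1.82, -0.057], TCP at [0.257, -0.542, 0.233] pointing down, gripper open.
Joint ranges: [-2.87, 2.87], [-0.86, 2.18], [0.17, 2.46], [-1.51, 4.65], [0.06, 2.69], [-2.65, 2.65]. Speed limits (rad/s): [2.57, 2.57, 3.01, 3.14, 3.14, 3.14].

### API

Orientations are given as a unit quaternion [x, y, z, w].
In Python, from workcell import get_obs, snapshot, finish_job, finger_overhang gives the robot as it stands.
- The arm moves only by the tool carry_out, never from a script. Its argument "rows" is a list of rows, each an object of numbers: "tx", "ty", "tz": the shift along the tool's x, y, z in m; "spin": the turn about the tool's z in rad; "gripper": the closure in counts, from 0 (fully open) to 255 (shut). A call has 1 to 20 rows; each row shifts and turns the commanded pose from where the row before left it, along the tool's axes as they then stand; what a row does not reach is not made up. A row lasts 1/12 s, in which the tool goes at most 41.7 mm and 7.16 degrees, less where a joint would pass 70% of its speed; a pose out of reach is approached as far as the arm can. A call with a gripper value outside its range is refused whole. The fingers move at their own pace and stop on an object; "newtons" is the grip in N (left out, the last holds). Time passes only in rows, so rows that do not move let the fingers close. It gives the time, the measured TCP pose, the force, the opening and the grip force at its end, in the units of the state.
- get_obs(): the state, without advancing time (a new reading comes with each control period).
- snapshot(name): name is "scene" or "top"; returns a dict with "image" (480x640x3 uint8, red, green, blue), "fx", "fy", "cx", "cy" (pixels), "extrinsics" (4x4, takes a point from camera to world coordinates). Camera axes: x right, y down, z forward; pixel columns grow to the right and rows downward; lengths in m; the calibration is good to about 2 mm. A picture is of the moment at which its call begins. There is no depth.
- finish_job(): hands the job in; it is judged then, once.
The state is a dict: "t": time; "joints": joint angles; "joint_vel": joint speeds; "joint_efforts": joint torques, N m; "ee_pos": TCP position; "tool_rot": TCP orientation; "ft_force": force on the tool from outside, world axes, zero at the start; "moment": the same for the moment, N m; "finger_gap": opening from 0.0 (shut) to 1.0 (fully open); "grasp_force": force on a finger pad.
Only numpy, scipy, OpenCV 4.12 (cv2) and the standard library are available. Lean on these libraries where they do the work, as an engineer would, in place of code of your own. Each camera call takes 0.05 s, during which the arm holds its last target. There are 200 camera calls.

### The job

One of these three sample canisters still holds a steel ball, which cannot be seen from outside; the other two are empty. Lift them by their handles, keeping them level, until you find the heavy one, and tip only that one, flap end downward, over the steel tray so that the ball rolls out into it. Do not tip an empty canister to find out, and finish with all three standing upright on the bench outside the tray.

Things in the scene. Friction and masses are not known exactly. Their poses are not given: they have to be found in the camera images.
- canister_a: One of three outwardly identical aluminium boxes, any may be loaded: 84 mm long (own x), 58 wide (y), 74 high; on mid-roof a black block handle 14 (x) by 44 (y) by 30 tall, top at 104. Origin: centre of underside, z up. The mouth is the -x end, facing the robot within 55 deg at the start, shut by a loose top-hinged flap that swings out when tipped; its lower lip is 18 mm up, 42 mm from the middle
- canister_b: Like canister_a outside. Weights: an empty canister about 0.2 kg (plus or minus 10 percent), the loaded one about 0.5 kg: it holds one steel ball, 42 mm in diameter, 0.30 kg. Any of the three may be the loaded one. Origin: centre of the underside, z up, mouth at own -x
- canister_c: Like canister_a outside. Inside every canister the floor falls 10 degrees from the mouth to the back, so that a ball stays at the back while it is level and rolls out when the mouth end is tipped down 30 degrees or more (45 is sure). Any of the three may be the loaded one. Origin: centre of the underside, z up, mouth at own -x
- tray: Open steel tray, fixed to the bench, 200 mm (own x) by 150 mm (own y), 35 mm high, walls and floor 4 mm thick. Origin: centre of its underside, on the bench; z up.

How it is judged:
By the outcome, as a careful person would: the job done as asked, in the order asked, and still so for the second after the job is handed in, with the robot touching nothing.
It also fails if it takes over 67 s, if anything falls off the work surface, if the arm or the gripper's body presses on something with over 40 N, if the wrist force passes 120 N, or if a joint passes its speed limit or range.

## Working session

There is one attempt and no reset: what is moved stays moved. The work goes in short steps, Python scripts to look and compute and a tool call to move; the robot and the scene stay as the last step left them, time stands still between calls to the robot, and variables do not carry over. Pictures are saved under pics/ and viewed, at most 12 in all, crops included, and the job is handed in when it is done.

Besides the shell and the picture viewer there is one more tool, called after "Emit:" as a command line: name --argument value ..., lists and objects as JSON in quotes. carry_out: Moves the arm, as the interface text tells. Its arguments: {"type":"object","properties":{"rows":{"type":"array"},"newtons":{"type":"number"}},"required":["rows"]}

```bash
mkdir -p pics; ls
python3 - <<'E'
from workcell import *
import cv2,numpy as np
o=get_obs()
print({k:np.round(v,3).tolist() for k,v in o.items()},finger_overhang)
for n in("top","scene"):
    s=snapshot(n);cv2.imwrite(f"pics/{n}0.png",s["image"][:,:,::-1])
    print(n,s["fx"],s["fy"],s["cx"],s["cy"],np.round(s["extrinsics"],4).tolist())
E
```

```text
pics
{'t': 0.0, 'joints': [-1.185, 0.092, 1.232, -0.0, 1.82, -0.057], 'joint_vel': [0.0, -0.001, -0.001, 0.002, -0.002, -0.002], 'joint_efforts': [-0.002, -45.873, -41.803, -0.0, 0.011, -0.0], 'ee_pos': [0.257, -0.542, 0.232], 'tool_rot': [0.976, 0.22, -0.0, -0.001], 'ft_force': [0.371, 0.199, 0.662], 'moment': [0.007, 0.002, 0.027], 'grasp_force': 0.0, 'finger_gap': 1.0} 0.025
top 437.78163387663494 437.78163387663494 321.2875634441108 237.5618727304671 [[0.005, -0.993, 0.1183, 0.4129], [-1.0, -0.0059, -0.0068, 0.0162], [0.0075, -0.1183, -0.993, 1.1932], [0.0, 0.0, 0.0, 1.0]]
scene 569.1940884121303 569.1940884121303 322.07273725184723 240.7322658657429 [[0.862, -0.2523, 0.4396, -0.1131], [-0.5066, -0.4551, 0.7322, -1.0825], [0.0153, -0.8539, -0.5202, 0.8245], [0.0, 0.0, 0.0, 1.0]]
```

View pics/top0.png

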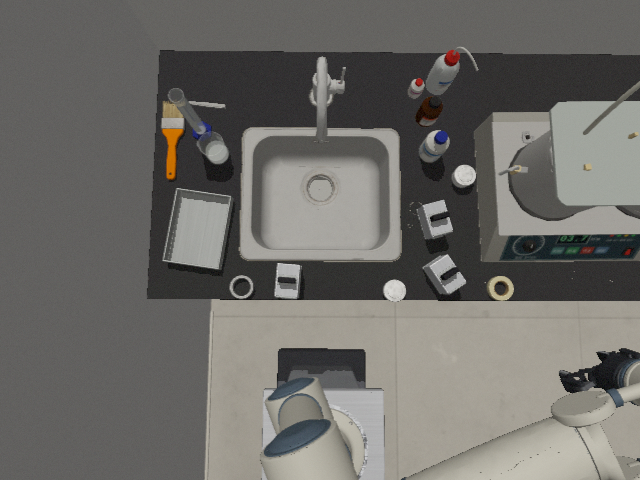

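View pics/scene0.png

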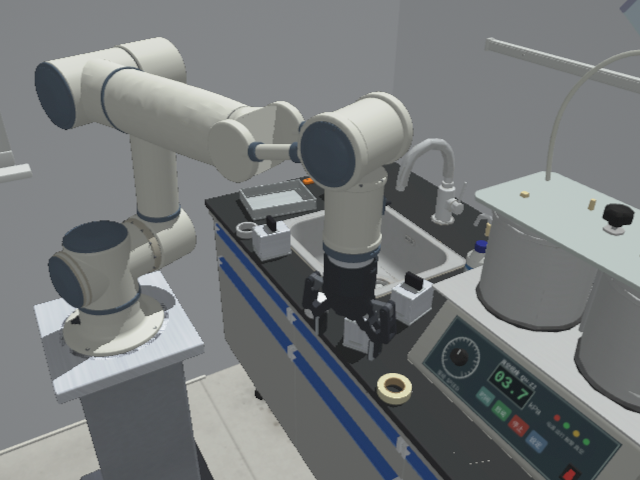

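The top view shows canisters at about px (287,281), (435,219) and (445,272), and the tray at (198,230) with a free wall on the sink side. The tool can't tilt. So I plan to grip across the 44 mm handle and pivot the canister in the pads by pushing the sill under its mouth against the tray wall.

```bash
cat > h.py <<'E'
import numpy as np,cv2
from workcell import *
def ray(s,uv,z):
    uv=np.atleast_2d(uv).astype(float);E=s["extrinsics"]
    d=np.c_[(uv[:,0]-s["cx"])/s["fx"],(uv[:,1]-s["cy"])/s["fy"],np.ones(len(uv))]@E[:3,:3].T
    return E[:3,3]+d*((z-E[2,3])/d[:,2])[:,None]
def boxes(s):
    "bright canister blobs in the top view; dark handle inside the blob hull"
    g=cv2.cvtColor(s["image"],cv2.COLOR_RGB2GRAY);out=[]
    for (x0,y0,x1,y1) in [(272,258,305,302),(414,198,456,242),(420,250,470,298)]:
        r=g[y0:y1,x0:x1];m=cv2.morphologyEx((r>100).astype(np.uint8),cv2.MORPH_OPEN,np.ones((2,2)))
        n,l,st,_=cv2.connectedComponentsWithStats(m)
        c=np.argwhere(m)[:,::-1].astype(np.int32)
        hull=cv2.convexHull(c);hm=np.zeros_like(m);cv2.fillConvexPoly(hm,hull,1)
        d=((r<60)&(hm>0)).astype(np.uint8)
        n,l,st,ce=cv2.connectedComponentsWithStats(d);k=1+st[1:,4].argmax()
        p=np.argwhere(l==k)[:,::-1]+[x0,y0]
        w=ray(s,p,.1)[:,:2];mu=w.mean(0);ev,V=np.linalg.eigh(np.cov((w-mu).T))
        out.append((len(p),mu.round(4),np.degrees(np.arctan2(V[1,1],V[0,1])).round(1),(4*np.sqrt(ev)).round(3)))
    return out
E
python3 - <<'E'
from h import *
s=snapshot("top");[print(b) for b in boxes(s)]
im=s["image"][:,:,::-1]
a=cv2.resize(im[190:305,400:480],None,fx=5,fy=5,interpolation=cv2.INTER_CUBIC)
b=cv2.resize(im[185:305,155:310],None,fx=2.5,fy=2.5,interpolation=cv2.INTER_CUBIC)
c=np.zeros((600,800,3),np.uint8);c[:a.shape[0],:400]=a;c[:b.shape[0],405:405+b.shape[1]]=b
cv2.imwrite("pics/crop.png",c)
E
```

```text
(396, array([0.4398, 0.0865]), np.float64(-143.9), array([0.124, 0.138]))
(133, array([ 0.6007, -0.2944]), np.float64(109.6), array([0.037, 0.064]))
(119, array([ 0.4555, -0.3117]), np.float64(119.6), array([0.017, 0.057]))
```

View pics/crop.png

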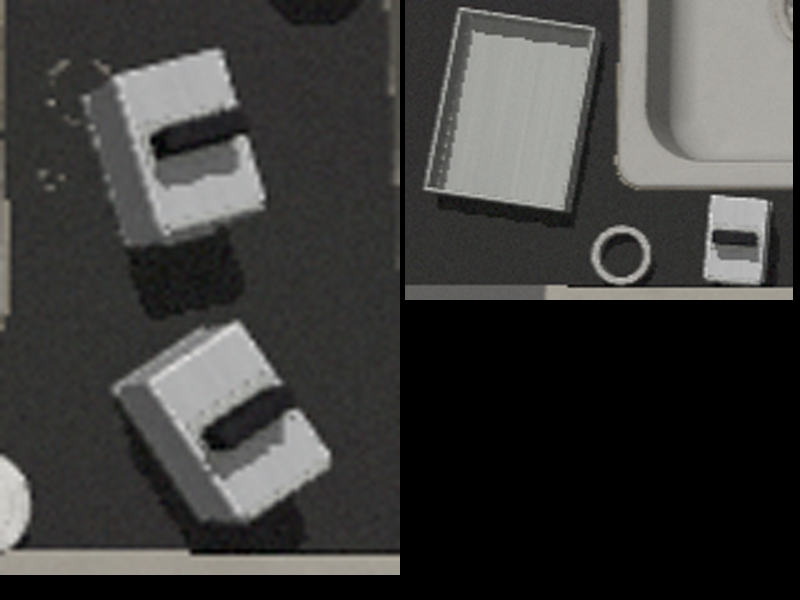

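The crop shows the roofs, handles and tray rim clearly. I'll read off the roof corners (z=.074) and rim corners (z=.035) and cast rays.

Run:
```python
from h import *
s=snapshot("top")
L=lambda P:np.array(P)/5+[400,190]-.4
R=lambda P:(np.array(P)-[405,0])/2.5+[155,185]-.3
Q={"far":(L([(118,75),(218,50),(265,208),(162,238)]),.074),
"near":(L([(150,382),(240,323),(330,460),(245,520)]),.074),
"left":(R([(711,196),(769,200),(765,282),(705,278)]),.074),
"tray":(R([(460,9),(597,28),(567,213),(424,188)]),.035)}
for k,(p,z) in Q.items():
    w=ray(s,p,z)[:,:2]; (c,sz,an)=cv2.minAreaRect((w*1000).astype(np.float32))
    d=(w[0]+w[1]-w[2]-w[3])/2   # long axis, towards +x
    print(k,"centre",w.mean(0).round(4),"long axis deg",np.degrees(np.arctan2(d[1],d[0])).round(1),"len",np.linalg.norm(d).round(3),"corners",w.round(3).tolist(), "R",np.linalg.norm(w.mean(0)).round(3))
H={"far":L([(150,145),(240,112),(248,127),(157,157)]),"near":L([(203,437),(280,386),(295,402),(217,450)]),"left":R([(712,232),(758,234),(757,244),(714,243)])}
for k,p in H.items(): print(k,ray(s,p,.1)[:,:2].mean(0).round(4))
o=get_obs();from scipy.spatial.transform import Rotation as Ro
print(Ro.from_quat(o["tool_rot"]).as_matrix().round(3))
```

```text
far centre [ 0.5989 -0.2933] long axis deg 14.3 len 0.087 corners [[0.634, -0.256], [0.648, -0.309], [0.565, -0.331], [0.549, -0.277]] R 0.667
near centre [ 0.4549 -0.3153] long axis deg 33.0 len 0.083 corners [[0.475, -0.269], [0.505, -0.316], [0.435, -0.36], [0.405, -0.316]] R 0.553
left centre [0.4364 0.0934] long axis deg -2.7 len 0.083 corners [[0.48, 0.121], [0.476, 0.062], [0.393, 0.065], [0.397, 0.126]] R 0.446
tray centre [0.5742 0.3382] long axis deg -8.0 len 0.198 corners [[0.682, 0.398], [0.662, 0.25], [0.463, 0.276], [0.489, 0.428]] R 0.666
far [ 0.5983 -0.2903]
near [ 0.455  -0.3114]
left [0.4364 0.0939]
[[ 0.904  0.428 -0.   ]
 [ 0.428 -0.904  0.001]
 [ 0.    -0.001 -1.   ]]
```

Emit:
carry_out --rows '[{"spin": -0.067},{"spin": -0.067},{"tx": 0.029,"ty": -0.0084},{"tx": 0.029,"ty": -0.0084},{"tx": 0.029,"ty": -0.0084},{"tx": 0.029,"ty": -0.0084},{"tx": 0.029,"ty": -0.0084},{"tx": 0.029,"ty": -0.0084},{"tx": 0.029,"ty": -0.0084},{"tx": 0.029,"ty": -0.0084},{"tx": 0.029,"ty": -0.0084},{"tx": 0.029,"ty": -0.0084},{},{},{},{}]' --newtons 30

```text
invalid input at $.rows[0]: expected keys tx, ty, tz, spin, gripper
```

Emit:
carry_out --rows '[{"tx": 0,"ty": 0,"tz": 0,"spin": -0.067,"gripper": 0},{"tx": 0,"ty": 0,"tz": 0,"spin": -0.067,"gripper": 0},{"tx": 0.029,"ty": -0.0084,"tz": 0,"spin": 0,"gripper": 0},{"tx": 0.029,"ty": -0.0084,"tz": 0,"spin": 0,"gripper": 0},{"tx": 0.029,"ty": -0.0084,"tz": 0,"spin": 0,"gripper": 0},{"tx": 0.029,"ty": -0.0084,"tz": 0,"spin": 0,"gripper": 0},{"tx": 0.029,"ty": -0.0084,"tz": 0,"spin": 0,"gripper": 0},{"tx": 0.029,"ty": -0.0084,"tz": 0,"spin": 0,"gripper": 0},{"tx": 0.029,"ty": -0.0084,"tz": 0,"spin": 0,"gripper": 0},{"tx": 0.029,"ty": -0.0084,"tz": 0,"spin": 0,"gripper": 0},{"tx": 0.029,"ty": -0.0084,"tz": 0,"spin": 0,"gripper": 0},{"tx": 0.029,"ty": -0.0084,"tz": 0,"spin": 0,"gripper": 0},{"tx": 0,"ty": 0,"tz": 0,"spin": 0,"gripper": 0},{"tx": 0,"ty": 0,"tz": 0,"spin": 0,"gripper": 0},{"tx": 0,"ty": 0,"tz": 0,"spin": 0,"gripper": 0}]' --newtons 30

```text
t: 1.45
ee_pos: [0.4541, -0.3138, 0.2331]
tool_rot: [0.959, 0.285, -0.0, 0.0]
ft_force: [-0.1, -0.5, 0.3]
finger_gap: 0.999
grasp_force: 0.0
```

Emit:
carry_out --rows '[{"tx": 0,"ty": 0,"tz": 0.026,"spin": 0,"gripper": 0},{"tx": 0,"ty": 0,"tz": 0.026,"spin": 0,"gripper": 0},{"tx": 0,"ty": 0,"tz": 0.026,"spin": 0,"gripper": 0},{"tx": 0,"ty": 0,"tz": 0.026,"spin": 0,"gripper": 0},{"tx": 0,"ty": 0,"tz": 0.015,"spin": 0,"gripper": 0},{"tx": 0,"ty": 0,"tz": 0.012,"spin": 0,"gripper": 0},{"tx": 0,"ty": 0,"tz": 0,"spin": 0,"gripper": 0},{"tx": 0,"ty": 0,"tz": 0,"spin": 0,"gripper": 255},{"tx": 0,"ty": 0,"tz": 0,"spin": 0,"gripper": 255},{"tx": 0,"ty": 0,"tz": 0,"spin": 0,"gripper": 255},{"tx": 0,"ty": 0,"tz": 0,"spin": 0,"gripper": 255},{"tx": 0,"ty": 0,"tz": 0,"spin": 0,"gripper": 255},{"tx": 0,"ty": 0,"tz": 0,"spin": 0,"gripper": 255},{"tx": 0,"ty": 0,"tz": 0,"spin": 0,"gripper": 255},{"tx": 0,"ty": 0,"tz": 0,"spin": 0,"gripper": 255}]' --newtons 30

```text
t: 2.7
ee_pos: [0.4568, -0.3154, 0.1117]
tool_rot: [0.959, 0.285, 0.004, 0.005]
ft_force: [-6.3, 4.6, 29.3]
finger_gap: 0.037
grasp_force: 32.9
```

Run:
```python
from h import *
a=snapshot("scene")["image"][:,:,::-1];b=snapshot("top")["image"][:,:,::-1]
a=cv2.resize(a[200:420,250:450],None,fx=2,fy=2,interpolation=cv2.INTER_CUBIC);b=cv2.resize(b[180:330,390:490],None,fx=4,fy=4)[:440]
cv2.imwrite("pics/g1.png",np.hstack([a,b[:440]]))
o=get_obs();print({k:np.round(o[k],3).tolist() for k in("ee_pos","ft_force","moment","finger_gap","grasp_force")})
```

```text
{'ee_pos': [0.457, -0.315, 0.112], 'ft_force': [-6.785, 4.31, 28.685], 'moment': [0.688, 0.989, 0.021], 'finger_gap': 0.039, 'grasp_force': 32.846}
```

View pics/g1.png

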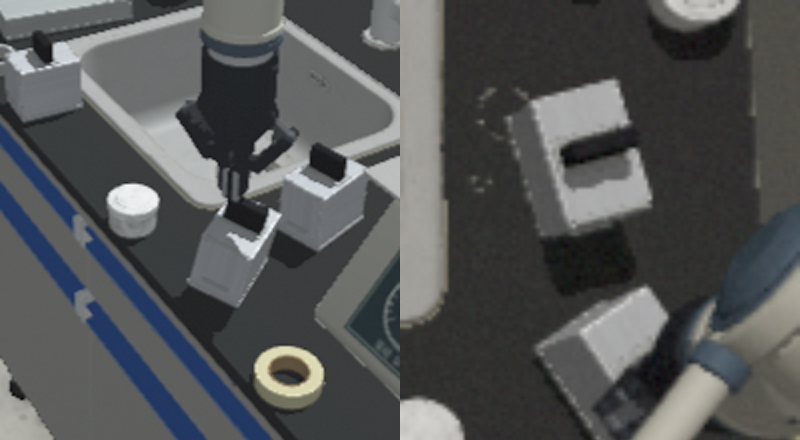

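The fingers closed beyond the handle's far-left end and are pressing on the roof edge, so the canister is slightly tilted. I'll project the tool point and the earlier estimate into the scene view to find the discrepancy.

Run:
```python
from h import *
def proj(s,p):
    E=s["extrinsics"];c=E[:3,:3].T@(np.array(p)-E[:3,3]);return (s["fx"]*c[0]/c[2]+s["cx"]).round(1),(s["fy"]*c[1]/c[2]+s["cy"]).round(1)
s=snapshot("scene");t=snapshot("top")
for n,p in {"tip":(.457,-.315,.087),"near handle top":(.455,-.3135,.104),"far handle top":(.599,-.292,.104),"left":(.436,.0935,.104)}.items():
    print(n,"scene",proj(s,p),"scenecrop",(np.array(proj(s,p))-[250,200])*2,"top",proj(t,p))
```

```text
tip scene (np.float64(365.5), np.float64(305.7)) scenecrop [231.  211.4] top (np.float64(449.2), np.float64(272.8))
near handle top scene (np.float64(364.8), np.float64(299.2)) scenecrop [229.6 198.4] top (np.float64(450.7), np.float64(273.3))
far handle top scene (np.float64(413.0), np.float64(274.8)) scenecrop [326.  149.6] top (np.float64(440.5), np.float64(216.1))
left scene (np.float64(270.6), np.float64(218.2)) scenecrop [41.2 36.4] top (np.float64(286.8), np.float64(280.1))
```

Emit:
carry_out --rows '[{"tx": 0,"ty": 0,"tz": -0.005,"spin": 0,"gripper": 200},{"tx": 0,"ty": 0,"tz": -0.01,"spin": 0,"gripper": 150},{"tx": 0,"ty": 0,"tz": -0.015,"spin": 0,"gripper": 100},{"tx": 0,"ty": 0,"tz": -0.03,"spin": 0,"gripper": 0},{"tx": 0,"ty": 0,"tz": -0.03,"spin": 0,"gripper": 0},{"tx": 0,"ty": 0,"tz": -0.03,"spin": 0,"gripper": 0},{"tx": -0.04,"ty": 0.02,"tz": -0.02,"spin": 0,"gripper": 0},{"tx": -0.04,"ty": 0.02,"tz": 0,"spin": 0,"gripper": 0},{"tx": -0.04,"ty": 0.02,"tz": 0,"spin": 0,"gripper": 0},{"tx": 0,"ty": 0,"tz": 0,"spin": 0,"gripper": 0}]' --newtons 30

```text
t: 3.73
ee_pos: [0.3892, -0.4235, 0.2395]
tool_rot: [0.96, 0.281, -0.001, 0.001]
ft_force: [0.6, 0.0, -0.5]
finger_gap: 1.001
grasp_force: 0.0
```

Run:
```python
from h import *
a=snapshot("scene")["image"][:,:,::-1];b=snapshot("top")["image"][:,:,::-1]
a=cv2.resize(a[200:420,280:480],None,fx=2,fy=2,interpolation=cv2.INTER_CUBIC);b=cv2.resize(b[190:300,400:500],None,fx=4,fy=4,interpolation=cv2.INTER_CUBIC)
cv2.imwrite("pics/g2.png",np.hstack([a,b]))
o=get_obs();print({k:np.round(o[k],3).tolist() for k in("t","ee_pos","tool_rot","ft_force","moment","finger_gap","grasp_force")})
```

```text
{'t': 3.833, 'ee_pos': [0.392, -0.419, 0.239], 'tool_rot': [0.959, 0.283, -0.0, -0.0], 'ft_force': [0.721, 0.501, -0.613], 'moment': [-0.024, -0.011, -0.053], 'finger_gap': 1.0, 'grasp_force': 0.0}
```

View pics/g2.png

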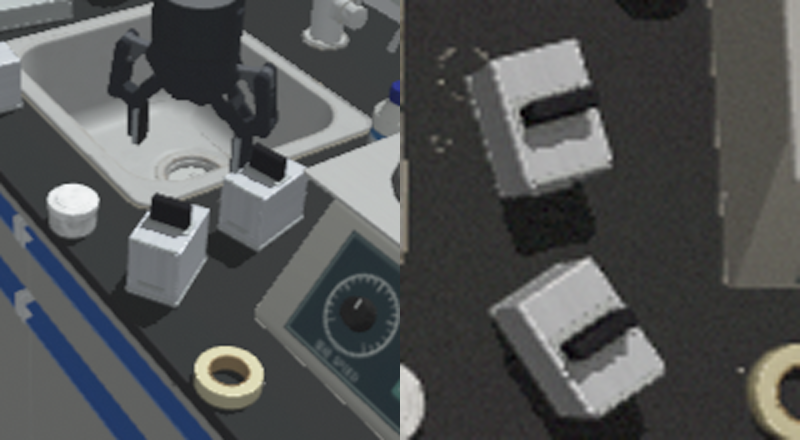

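Run:
```python
from h import *
def proj(s,p):
    E=s["extrinsics"];c=E[:3,:3].T@(np.array(p)-E[:3,3]);return (np.array([s["fx"]*c[0]/c[2]+s["cx"],s["fy"]*c[1]/c[2]+s["cy"]])).round(1)
s=snapshot("scene");t=snapshot("top")
ty=np.array([.5446,-.8387,0]);p=np.array([.392,-.419,.239])
for dz in(.0,.012,.025,.038):
  for y in(-.0425,.0425): print(dz,y,proj(s,p+y*ty-[0,0,dz]))
im=s["image"][180:320,300:480,::-1]
cv2.imwrite("pics/g3.png",cv2.resize(im,None,fx=4.4,fy=4.2,interpolation=cv2.INTER_CUBIC))
w=ray(t,[(428,268),(448,254.5),(465.8,282.5),(449.5,294.5)],.074)[:,:2];print(w.mean(0))
```

```text
0.0 -0.0425 [351. 274.]
0.0 0.0425 [395.4 287. ]
0.012 -0.0425 [350.7 279.5]
0.012 0.0425 [394.8 292.5]
0.025 -0.0425 [350.4 285.3]
0.025 0.0425 [394.2 298.4]
0.038 -0.0425 [350.2 291. ]
0.038 0.0425 [393.6 304.2]
[ 0.45227817 -0.31513127]
```

View pics/g3.png

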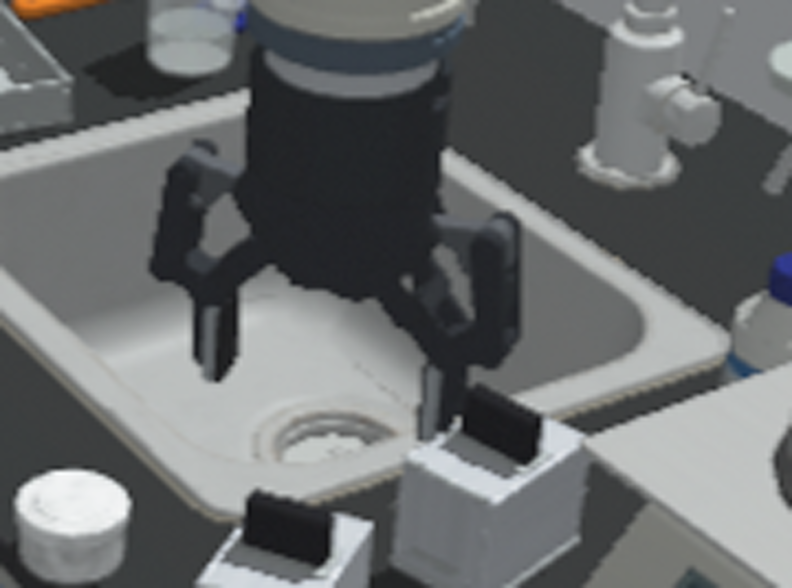

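The pad tips appear at about px (348,269) and (398,284) in the scene view, roughly 20 mm off the prediction. Either the height or the depth is wrong, so I'll check against the top view with markers drawn.

Run:
```python
from h import *
def proj(s,p):
    E=s["extrinsics"];c=E[:3,:3].T@(np.array(p)-E[:3,3]);return np.array([s["fx"]*c[0]/c[2]+s["cx"],s["fy"]*c[1]/c[2]+s["cy"]])
s=snapshot("scene");t=snapshot("top")
o=get_obs();print(o["ee_pos"],o["tool_rot"])
out=[]
for (S,im,p,psi) in [(t,t["image"][:,:,::-1],o["ee_pos"],32.9),(t,cv2.imread("pics/top0.png"),[.257,-.542,.232],25.3),(s,cv2.imread("pics/scene0.png"),[.257,-.542,.232],25.3)]:
    p=np.array(p);a=np.radians(psi);ty=np.array([np.sin(a),-np.cos(a),0])
    c0=proj(S,p);x0=int(min(max(c0[0]-45,0),640-90));y0=int(c0[1]-60);k=2.9 if S is s else 2.9
    c=cv2.resize(im[y0:y0+120,x0:x0+90],None,fx=2.9,fy=4*.725,interpolation=cv2.INTER_CUBIC)
    for dz,col in((0,(0,0,255)),(.012,(0,255,0))):
        for y in(-.0425,.0425):
            q=((proj(S,p+y*ty-[0,0,dz])-[x0,y0])*2.9).astype(int);cv2.circle(c,tuple(int(v) for v in q),2,col,-1)
    out.append(c)
cv2.imwrite("pics/g4.png",np.hstack(out));print(np.hstack(out).shape)
```

```text
[ 0.39374918 -0.41727312  0.23945655] [ 9.58455464e-01  2.85242172e-01  1.56463089e-04 -4.94975611e-05]
(348, 783, 3)
```

View pics/g4.png

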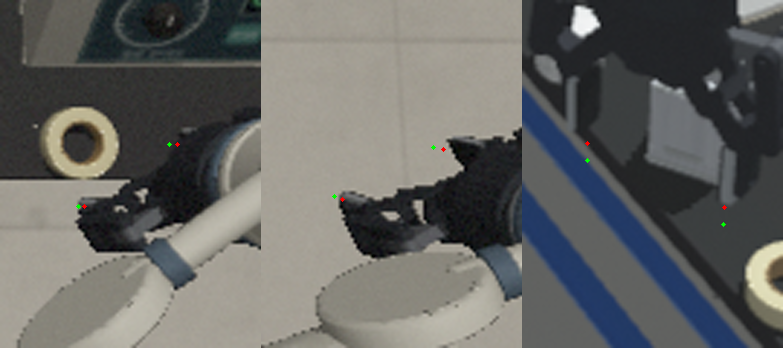

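The open tips sit about 5–10 mm above the TCP, with the XY about right. So the first grip was too high and only caught the top of the handle. I'll grip about 15 mm lower.

Emit:
carry_out --rows '[{"tx": 0.0264,"ty": -0.0133,"tz": 0,"spin": 0,"gripper": 0},{"tx": 0.0264,"ty": -0.0133,"tz": 0,"spin": 0,"gripper": 0},{"tx": 0.0264,"ty": -0.0133,"tz": 0,"spin": 0,"gripper": 0},{"tx": 0.0264,"ty": -0.0133,"tz": 0,"spin": 0,"gripper": 0},{"tx": 0,"ty": 0,"tz": 0.026,"spin": 0,"gripper": 0},{"tx": 0,"ty": 0,"tz": 0.026,"spin": 0,"gripper": 0},{"tx": 0,"ty": 0,"tz": 0.026,"spin": 0,"gripper": 0},{"tx": 0,"ty": 0,"tz": 0.026,"spin": 0,"gripper": 0},{"tx": 0,"ty": 0,"tz": 0.02,"spin": 0,"gripper": 0},{"tx": 0,"ty": 0,"tz": 0.015,"spin": 0,"gripper": 0},{"tx": 0,"ty": 0,"tz": 0.013,"spin": 0,"gripper": 0},{"tx": 0,"ty": 0,"tz": 0,"spin": 0,"gripper": 0},{"tx": 0,"ty": 0,"tz": 0,"spin": 0,"gripper": 0}]' --newtons 20

```text
t: 5.12
ee_pos: [0.4526, -0.3153, 0.0871]
tool_rot: [0.959, 0.285, -0.0, -0.0]
ft_force: [-0.0, 0.1, 0.6]
finger_gap: 1.001
grasp_force: 0.0
```

Emit:
carry_out --rows '[{"tx": 0,"ty": 0,"tz": 0,"spin": 0,"gripper": 120},{"tx": 0,"ty": 0,"tz": 0,"spin": 0,"gripper": 120},{"tx": 0,"ty": 0,"tz": 0,"spin": 0,"gripper": 120},{"tx": 0,"ty": 0,"tz": 0,"spin": 0,"gripper": 120}]' --newtons 20

```text
t: 5.45
ee_pos: [0.4529, -0.3165, 0.0884]
tool_rot: [0.959, 0.284, 0.001, 0.001]
ft_force: [0.2, 0.2, 0.7]
finger_gap: 0.533
grasp_force: 0.0
```

Emit:
carry_out --rows '[{"tx": 0,"ty": 0,"tz": 0,"spin": 0,"gripper": 255},{"tx": 0,"ty": 0,"tz": 0,"spin": 0,"gripper": 255},{"tx": 0,"ty": 0,"tz": 0,"spin": 0,"gripper": 255},{"tx": 0,"ty": 0,"tz": 0,"spin": 0,"gripper": 255}]' --newtons 25

```text
t: 5.78
ee_pos: [0.4529, -0.3166, 0.0884]
tool_rot: [0.959, 0.284, 0.001, 0.001]
ft_force: [0.6, -0.9, 5.2]
finger_gap: 0.507
grasp_force: 26.7
```

Gripped at 43 mm. Now I'll lift to weigh.

Emit:
carry_out --rows '[{"tx": 0,"ty": 0,"tz": -0.01,"spin": 0,"gripper": 255},{"tx": 0,"ty": 0,"tz": -0.015,"spin": 0,"gripper": 255},{"tx": 0,"ty": 0,"tz": -0.015,"spin": 0,"gripper": 255},{"tx": 0,"ty": 0,"tz": 0,"spin": 0,"gripper": 255},{"tx": 0,"ty": 0,"tz": 0,"spin": 0,"gripper": 255},{"tx": 0,"ty": 0,"tz": 0,"spin": 0,"gripper": 255},{"tx": 0,"ty": 0,"tz": 0,"spin": 0,"gripper": 255},{"tx": 0,"ty": 0,"tz": 0,"spin": 0,"gripper": 255}]' --newtons 25

```text
t: 6.45
ee_pos: [0.4519, -0.3156, 0.1257]
tool_rot: [0.959, 0.284, -0.001, -0.001]
ft_force: [0.0, 0.0, -4.8]
finger_gap: 0.508
grasp_force: 26.9
```

Run:
```python
from h import *
o=get_obs();print({k:np.round(o[k],3).tolist() for k in("t","ee_pos","ft_force","moment","finger_gap","grasp_force")})
```

```text
{'t': 6.45, 'ee_pos': [0.452, -0.316, 0.126], 'ft_force': [0.034, 0.002, -4.753], 'moment': [-0.031, 0.025, 0.007], 'finger_gap': 0.508, 'grasp_force': 26.925}
```

−4.8 N means about 0.5 kg, so this is the loaded canister. I'll raise it and carry it level to the tray's near short wall, which needs mouth facing +x (tool yaw about 172°).

Emit:
carry_out --rows '[{"tx": 0,"ty": 0,"tz": -0.01,"spin": 0,"gripper": 255},{"tx": 0,"ty": 0,"tz": -0.02,"spin": 0,"gripper": 255},{"tx": 0,"ty": 0,"tz": -0.025,"spin": 0,"gripper": 255},{"tx": 0,"ty": 0,"tz": -0.025,"spin": 0,"gripper": 255},{"tx": 0,"ty": 0,"tz": -0.02,"spin": 0,"gripper": 255},{"tx": 0,"ty": 0,"tz": -0.01,"spin": 0,"gripper": 255},{"tx": 0.0039,"ty": -0.007,"tz": 0,"spin": 0,"gripper": 255},{"tx": 0.0079,"ty": -0.0139,"tz": 0,"spin": 0,"gripper": 255},{"tx": 0.0118,"ty": -0.0209,"tz": 0,"spin": 0,"gripper": 255},{"tx": 0.0138,"ty": -0.0244,"tz": 0,"spin": 0,"gripper": 255},{"tx": 0.0138,"ty": -0.0244,"tz": 0,"spin": 0,"gripper": 255},{"tx": 0.0138,"ty": -0.0244,"tz": 0,"spin": 0,"gripper": 255},{"tx": 0.0138,"ty": -0.0244,"tz": 0,"spin": 0,"gripper": 255},{"tx": 0.0138,"ty": -0.0244,"tz": 0,"spin": 0,"gripper": 255},{"tx": 0.0138,"ty": -0.0244,"tz": 0,"spin": 0,"gripper": 255},{"tx": 0.0138,"ty": -0.0244,"tz": 0,"spin": 0,"gripper": 255},{"tx": 0.0138,"ty": -0.0244,"tz": 0,"spin": 0,"gripper": 255},{"tx": 0.0138,"ty": -0.0244,"tz": 0,"spin": 0,"gripper": 255},{"tx": 0.0138,"ty": -0.0244,"tz": 0,"spin": 0,"gripper": 255},{"tx": 0.0138,"ty": -0.0244,"tz": 0,"spin": 0,"gripper": 255}]' --newtons 25

```text
t: 8.12
ee_pos: [0.4291, 0.0413, 0.2354]
tool_rot: [0.959, 0.284, -0.001, -0.0]
ft_force: [0.5, 0.6, -4.7]
finger_gap: 0.505
grasp_force: 27.0
```

Emit:
carry_out --rows '[{"tx": 0.0138,"ty": -0.0244,"tz": 0,"spin": 0,"gripper": 255},{"tx": 0.0138,"ty": -0.0244,"tz": 0,"spin": 0,"gripper": 255},{"tx": 0.0138,"ty": -0.0244,"tz": 0,"spin": 0,"gripper": 255},{"tx": 0.0138,"ty": -0.0244,"tz": 0,"spin": 0,"gripper": 255},{"tx": 0.0138,"ty": -0.0244,"tz": 0,"spin": 0,"gripper": 255},{"tx": 0.0138,"ty": -0.0244,"tz": 0,"spin": 0,"gripper": 255},{"tx": 0.0138,"ty": -0.0244,"tz": 0,"spin": 0,"gripper": 255},{"tx": 0.0138,"ty": -0.0244,"tz": 0,"spin": 0,"gripper": 255},{"tx": 0.0138,"ty": -0.0244,"tz": 0,"spin": 0,"gripper": 255},{"tx": 0.0118,"ty": -0.0209,"tz": 0,"spin": 0,"gripper": 255},{"tx": 0.0108,"ty": -0.019,"tz": 0,"spin": 0,"gripper": 255},{"tx": 0.0079,"ty": -0.0139,"tz": 0,"spin": 0,"gripper": 255},{"tx": 0.0039,"ty": -0.007,"tz": 0,"spin": 0,"gripper": 255},{"tx": 0,"ty": 0,"tz": 0,"spin": -0.05,"gripper": 255},{"tx": 0,"ty": 0,"tz": 0,"spin": -0.1,"gripper": 255},{"tx": 0,"ty": 0,"tz": 0,"spin": -0.1,"gripper": 255},{"tx": 0,"ty": 0,"tz": 0,"spin": -0.1,"gripper": 255},{"tx": 0,"ty": 0,"tz": 0,"spin": -0.1,"gripper": 255},{"tx": 0,"ty": 0,"tz": 0,"spin": -0.1,"gripper": 255},{"tx": 0,"ty": 0,"tz": 0,"spin": -0.1,"gripper": 255}]' --newtons 25

```text
t: 9.78
ee_pos: [0.4098, 0.3604, 0.236]
tool_rot: [0.816, 0.578, -0.001, 0.0]
ft_force: [0.3, 0.2, -5.0]
finger_gap: 0.504
grasp_force: 27.0
```

Emit:
carry_out --rows '[{"tx": 0,"ty": 0,"tz": 0,"spin": -0.1,"gripper": 255},{"tx": 0,"ty": 0,"tz": 0,"spin": -0.1,"gripper": 255},{"tx": 0,"ty": 0,"tz": 0,"spin": -0.1,"gripper": 255},{"tx": 0,"ty": 0,"tz": 0,"spin": -0.1,"gripper": 255},{"tx": 0,"ty": 0,"tz": 0,"spin": -0.1,"gripper": 255},{"tx": 0,"ty": 0,"tz": 0,"spin": -0.1,"gripper": 255},{"tx": 0,"ty": 0,"tz": 0,"spin": -0.1,"gripper": 255},{"tx": 0,"ty": 0,"tz": 0,"spin": -0.1,"gripper": 255},{"tx": 0,"ty": 0,"tz": 0,"spin": -0.1,"gripper": 255},{"tx": 0,"ty": 0,"tz": 0,"spin": -0.1,"gripper": 255},{"tx": 0,"ty": 0,"tz": 0,"spin": -0.1,"gripper": 255},{"tx": 0,"ty": 0,"tz": 0,"spin": -0.1,"gripper": 255},{"tx": 0,"ty": 0,"tz": 0,"spin": -0.1,"gripper": 255},{"tx": 0,"ty": 0,"tz": 0,"spin": -0.1,"gripper": 255},{"tx": 0,"ty": 0,"tz": 0,"spin": -0.1,"gripper": 255},{"tx": 0,"ty": 0,"tz": 0,"spin": -0.1,"gripper": 255},{"tx": 0,"ty": 0,"tz": 0,"spin": -0.1,"gripper": 255},{"tx": 0,"ty": 0,"tz": 0,"spin": -0.076,"gripper": 255},{"tx": 0,"ty": 0,"tz": 0,"spin": 0,"gripper": 255},{"tx": 0,"ty": 0,"tz": 0,"spin": 0,"gripper": 255}]' --newtons 25

```text
t: 11.45
ee_pos: [0.41, 0.3606, 0.2364]
tool_rot: [0.071, 0.997, -0.001, -0.001]
ft_force: [-0.2, 0.7, -4.6]
finger_gap: 0.509
grasp_force: 27.0
```

Emit:
carry_out --rows '[{"tx": 0,"ty": 0,"tz": 0.01,"spin": 0,"gripper": 255},{"tx": 0,"ty": 0,"tz": 0.02,"spin": 0,"gripper": 255},{"tx": 0,"ty": 0,"tz": 0.025,"spin": 0,"gripper": 255},{"tx": 0,"ty": 0,"tz": 0.025,"spin": 0,"gripper": 255},{"tx": 0,"ty": 0,"tz": 0.02,"spin": 0,"gripper": 255},{"tx": 0,"ty": 0,"tz": 0.012,"spin": 0,"gripper": 255},{"tx": 0,"ty": 0,"tz": 0.008,"spin": 0,"gripper": 255},{"tx": 0,"ty": 0,"tz": 0,"spin": 0,"gripper": 255},{"tx": 0,"ty": 0,"tz": 0,"spin": 0,"gripper": 255}]' --newtons 25

```text
t: 12.2
ee_pos: [0.4105, 0.3612, 0.1178]
tool_rot: [0.07, 0.998, 0.0, 0.0]
ft_force: [-0.1, 0.4, -5.0]
finger_gap: 0.505
grasp_force: 27.1
```

Run:
```python
from h import *
a=snapshot("scene")["image"][:,:,::-1];b=snapshot("top")["image"][:,:,::-1]
a=cv2.resize(a[150:270,190:330],None,fx=3.5,fy=3.5,interpolation=cv2.INTER_CUBIC);b=cv2.resize(b[180:320,150:250],None,fx=3,fy=3,interpolation=cv2.INTER_CUBIC)
cv2.imwrite("pics/g5.png",np.hstack([a,b]))
```

```text
(no output)
```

View pics/g5.png

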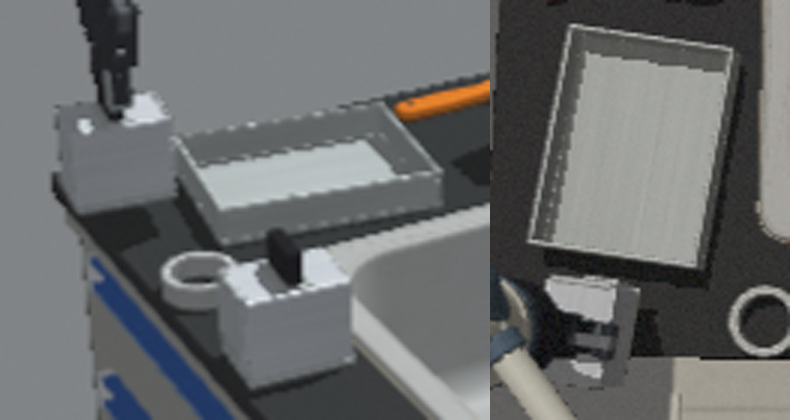

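The canister is level, square to the near tray wall and about 25 mm away from it, with the tips just above its roof. I'll lower it so the wall meets the 18 mm sill and move up to contact.

Emit:
carry_out --rows '[{"tx": -0.003,"ty": 0,"tz": 0.002,"spin": 0,"gripper": 255},{"tx": -0.006,"ty": 0,"tz": 0.0015,"spin": 0,"gripper": 255},{"tx": -0.006,"ty": 0,"tz": 0,"spin": 0,"gripper": 255},{"tx": -0.003,"ty": 0,"tz": 0,"spin": 0,"gripper": 255},{"tx": -0.002,"ty": 0,"tz": 0,"spin": 0,"gripper": 255},{"tx": 0,"ty": 0,"tz": 0,"spin": 0,"gripper": 255},{"tx": 0,"ty": 0,"tz": 0,"spin": 0,"gripper": 255}]' --newtons 20

```text
t: 12.88
ee_pos: [0.4303, 0.3583, 0.1137]
tool_rot: [0.07, 0.998, -0.0, -0.0]
ft_force: [-0.5, 0.5, -3.9]
finger_gap: 0.508
grasp_force: 27.0
```

Emit:
carry_out --rows '[{"tx": -0.002,"ty": 0,"tz": 0,"spin": 0,"gripper": 255},{"tx": -0.002,"ty": 0,"tz": 0,"spin": 0,"gripper": 255},{"tx": -0.002,"ty": 0,"tz": 0,"spin": 0,"gripper": 255},{"tx": 0,"ty": 0,"tz": 0,"spin": 0,"gripper": 255}]' --newtons 20

```text
t: 13.22
ee_pos: [0.4364, 0.3574, 0.1138]
tool_rot: [0.069, 0.998, 0.0, 0.0]
ft_force: [0.5, -0.1, -4.7]
finger_gap: 0.508
grasp_force: 27.0
```

Emit:
carry_out --rows '[{"tx": -0.002,"ty": 0,"tz": 0,"spin": 0,"gripper": 255},{"tx": -0.002,"ty": 0,"tz": 0,"spin": 0,"gripper": 255},{"tx": 0,"ty": 0,"tz": 0,"spin": 0,"gripper": 255},{"tx": 0,"ty": 0,"tz": 0,"spin": 0,"gripper": 255}]' --newtons 20

```text
t: 13.55
ee_pos: [0.4396, 0.3572, 0.1139]
tool_rot: [0.069, 0.998, 0.0, -0.001]
ft_force: [-4.2, 1.1, -1.7]
finger_gap: 0.507
grasp_force: 27.3
```

Emit:
carry_out --rows '[{"tx": -0.003,"ty": 0,"tz": 0,"spin": 0,"gripper": 255},{"tx": -0.002,"ty": 0,"tz": 0,"spin": 0,"gripper": 255},{"tx": 0,"ty": 0,"tz": 0,"spin": 0,"gripper": 255}]' --newtons 20

```text
t: 13.8
ee_pos: [0.445, 0.3565, 0.1141]
tool_rot: [0.069, 0.998, 0.0, -0.0]
ft_force: [-4.7, 1.4, -1.7]
finger_gap: 0.502
grasp_force: 27.4
```

Contact made, and the canister is pivoting at a steady −4.7 N. I'll follow the arc about the wall edge.

Emit:
carry_out --rows '[{"tx": -0.0045,"ty": 0,"tz": -0.0017,"spin": 0,"gripper": 255},{"tx": -0.0045,"ty": 0,"tz": -0.0017,"spin": 0,"gripper": 255},{"tx": -0.004,"ty": 0,"tz": -0.001,"spin": 0,"gripper": 255},{"tx": -0.004,"ty": 0,"tz": -0.001,"spin": 0,"gripper": 255},{"tx": -0.004,"ty": 0,"tz": -0.0008,"spin": 0,"gripper": 255},{"tx": -0.004,"ty": 0,"tz": -0.0006,"spin": 0,"gripper": 255},{"tx": 0,"ty": 0,"tz": 0,"spin": 0,"gripper": 255}]' --newtons 20

```text
t: 14.38
ee_pos: [0.4706, 0.3524, 0.1204]
tool_rot: [0.07, 0.998, -0.0, 0.0]
ft_force: [-3.0, 0.0, -5.7]
finger_gap: 0.505
grasp_force: 25.9
```

Emit:
carry_out --rows '[{"tx": -0.004,"ty": 0,"tz": -0.0003,"spin": 0,"gripper": 255},{"tx": -0.004,"ty": 0,"tz": -0.0002,"spin": 0,"gripper": 255},{"tx": -0.004,"ty": 0,"tz": 0,"spin": 0,"gripper": 255},{"tx": -0.004,"ty": 0,"tz": 0,"spin": 0,"gripper": 255},{"tx": 0,"ty": 0,"tz": 0,"spin": 0,"gripper": 255}]' --newtons 20

```text
t: 14.8
ee_pos: [0.4867, 0.3505, 0.1218]
tool_rot: [0.07, 0.998, 0.0, 0.001]
ft_force: [-1.7, 0.1, -1.5]
finger_gap: 0.51
grasp_force: 25.6
```

Emit:
carry_out --rows '[{"tx": -0.004,"ty": 0,"tz": 0.0003,"spin": 0,"gripper": 255},{"tx": -0.004,"ty": 0,"tz": 0.0005,"spin": 0,"gripper": 255},{"tx": -0.004,"ty": 0,"tz": 0.0006,"spin": 0,"gripper": 255},{"tx": -0.004,"ty": 0,"tz": 0.0008,"spin": 0,"gripper": 255},{"tx": -0.004,"ty": 0,"tz": 0.001,"spin": 0,"gripper": 255},{"tx": -0.004,"ty": 0,"tz": 0.0012,"spin": 0,"gripper": 255},{"tx": 0,"ty": 0,"tz": 0,"spin": 0,"gripper": 255},{"tx": 0,"ty": 0,"tz": 0,"spin": 0,"gripper": 255},{"tx": 0,"ty": 0,"tz": 0,"spin": 0,"gripper": 255},{"tx": 0,"ty": 0,"tz": 0,"spin": 0,"gripper": 255}]' --newtons 20

```text
t: 15.63
ee_pos: [0.5095, 0.3473, 0.117]
tool_rot: [0.069, 0.998, 0.0, 0.0]
ft_force: [-0.1, -0.6, 2.0]
finger_gap: 0.505
grasp_force: 25.0
```

Run:
```python
from h import *
a=snapshot("scene")["image"][:,:,::-1];b=snapshot("top")["image"][:,:,::-1]
a=cv2.resize(a[150:270,190:330],None,fx=3.5,fy=3.5,interpolation=cv2.INTER_CUBIC);b=cv2.resize(b[180:320,150:250],None,fx=3,fy=3,interpolation=cv2.INTER_CUBIC)
cv2.imwrite("pics/g6.png",np.hstack([a,b]))
```

```text
(no output)
```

View pics/g6.png

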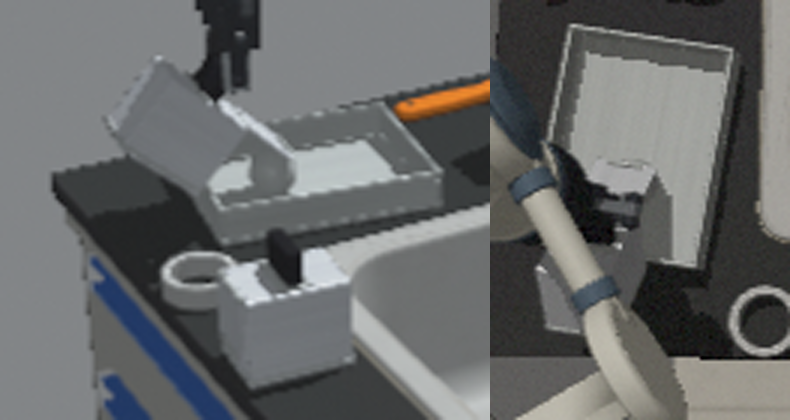

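The canister is tilted about 45°, the flap is open, and the ball shows in the tray at crop (272,170). I'll lift straight up and weigh it.

Emit:
carry_out --rows '[{"tx": 0,"ty": 0,"tz": -0.005,"spin": 0,"gripper": 255},{"tx": 0,"ty": 0,"tz": -0.01,"spin": 0,"gripper": 255},{"tx": 0,"ty": 0,"tz": -0.015,"spin": 0,"gripper": 255},{"tx": 0,"ty": 0,"tz": -0.015,"spin": 0,"gripper": 255},{"tx": 0,"ty": 0,"tz": -0.015,"spin": 0,"gripper": 255},{"tx": 0,"ty": 0,"tz": -0.015,"spin": 0,"gripper": 255},{"tx": 0,"ty": 0,"tz": 0,"spin": 0,"gripper": 255},{"tx": 0,"ty": 0,"tz": 0,"spin": 0,"gripper": 255},{"tx": 0,"ty": 0,"tz": 0,"spin": 0,"gripper": 255},{"tx": 0,"ty": 0,"tz": 0,"spin": 0,"gripper": 255}]' --newtons 20

```text
t: 16.57
ee_pos: [0.509, 0.3469, 0.19]
tool_rot: [0.069, 0.998, -0.001, -0.001]
ft_force: [-0.2, 0.5, -2.5]
finger_gap: 0.509
grasp_force: 24.6
```

Run:
```python
from h import *
o=get_obs();print({k:np.round(o[k],3).tolist() for k in("t","ee_pos","ft_force","moment")})
s=snapshot("scene");im=s["image"][:,:,::-1];cv2.imwrite("pics/g7.png",im)
# tilt: edges of canister side in scene crop
g=cv2.cvtColor(im,cv2.COLOR_BGR2GRAY)[110:215,200:290]
l=cv2.HoughLinesP(cv2.Canny(g,40,120),1,np.pi/180,14,minLineLength=13,maxLineGap=3)
for a in l[:,0] if l is not None else []: print(a+[200,110,200,110],np.degrees(np.arctan2(a[3]-a[1],a[2]-a[0])).round())
```

```text
{'t': 16.567, 'ee_pos': [0.509, 0.347, 0.19], 'ft_force': [-0.185, 0.526, -2.54], 'moment': [-0.024, -0.085, -0.051]}
[262 186 288 181] -11.0
[204 200 242 190] -15.0
[235 143 258 163] 41.0
[237 199 262 196] -7.0
[259 209 259 193] -90.0
[212 214 235 211] -7.0
[262 206 277 206] 0.0
[223 171 245 184] 31.0
[204 199 225 194] -13.0
[220 167 233 144] -61.0
[253 181 260 166] -65.0
[242 111 243 126] 86.0
[237 213 241 200] -73.0
[242 189 273 183] -11.0
[230 172 247 182] 30.0
[229 175 242 183] 32.0
```

The reading is about −2.5 N, so the ball is out, but friction keeps the canister tilted. To level it I'll hook the mouth half of its underside on the inner edge of the near wall and pull back toward the robot along the reverse arc.

Emit:
carry_out --rows '[{"tx": -0.01,"ty": 0,"tz": 0,"spin": 0,"gripper": 255},{"tx": -0.01,"ty": 0,"tz": 0.005,"spin": 0,"gripper": 255},{"tx": -0.005,"ty": 0,"tz": 0.012,"spin": 0,"gripper": 255},{"tx": 0,"ty": 0,"tz": 0.015,"spin": 0,"gripper": 255},{"tx": 0,"ty": 0,"tz": 0.015,"spin": 0,"gripper": 255},{"tx": 0,"ty": 0,"tz": 0.013,"spin": 0,"gripper": 255},{"tx": 0,"ty": 0,"tz": 0.008,"spin": 0,"gripper": 255},{"tx": 0,"ty": 0,"tz": 0.004,"spin": 0,"gripper": 255},{"tx": 0,"ty": 0,"tz": 0,"spin": 0,"gripper": 255},{"tx": 0,"ty": 0,"tz": 0,"spin": 0,"gripper": 255}]' --newtons 20

```text
t: 17.45
ee_pos: [0.5343, 0.3439, 0.12]
tool_rot: [0.069, 0.998, 0.0, 0.0]
ft_force: [-0.2, -0.2, -1.4]
finger_gap: 0.509
grasp_force: 24.6
```

Emit:
carry_out --rows '[{"tx": 0.003,"ty": 0,"tz": 0,"spin": 0,"gripper": 255},{"tx": 0.004,"ty": 0,"tz": 0,"spin": 0,"gripper": 255},{"tx": 0.004,"ty": 0,"tz": -0.001,"spin": 0,"gripper": 255},{"tx": 0.004,"ty": 0,"tz": -0.001,"spin": 0,"gripper": 255},{"tx": 0,"ty": 0,"tz": 0,"spin": 0,"gripper": 255}]' --newtons 20

```text
t: 17.87
ee_pos: [0.5192, 0.3463, 0.1232]
tool_rot: [0.069, 0.998, 0.001, 0.001]
ft_force: [0.8, -0.2, 0.6]
finger_gap: 0.509
grasp_force: 25.0
```

Emit:
carry_out --rows '[{"tx": 0.004,"ty": 0,"tz": 0.0,"spin": 0,"gripper": 255},{"tx": 0.004,"ty": 0,"tz": 0.0,"spin": 0,"gripper": 255},{"tx": 0.004,"ty": 0,"tz": 0.0,"spin": 0,"gripper": 255},{"tx": 0.004,"ty": 0,"tz": -0.001,"spin": 0,"gripper": 255},{"tx": 0,"ty": 0,"tz": 0,"spin": 0,"gripper": 255}]' --newtons 20

```text
t: 18.28
ee_pos: [0.5046, 0.3486, 0.1262]
tool_rot: [0.069, 0.998, 0.001, 0.003]
ft_force: [3.0, -1.8, 8.6]
finger_gap: 0.505
grasp_force: 27.0
```

Emit:
carry_out --rows '[{"tx": 0.004,"ty": 0,"tz": -0.0005,"spin": 0,"gripper": 255},{"tx": 0.004,"ty": 0,"tz": 0.0,"spin": 0,"gripper": 255},{"tx": 0.004,"ty": 0,"tz": 0.0,"spin": 0,"gripper": 255},{"tx": 0.004,"ty": 0,"tz": 0,"spin": 0,"gripper": 255},{"tx": 0,"ty": 0,"tz": 0,"spin": 0,"gripper": 255}]' --newtons 20

```text
t: 18.7
ee_pos: [0.4888, 0.3509, 0.1273]
tool_rot: [0.069, 0.998, 0.002, 0.003]
ft_force: [2.0, -1.2, 10.0]
finger_gap: 0.505
grasp_force: 28.6
```

Emit:
carry_out --rows '[{"tx": 0.004,"ty": 0,"tz": 0,"spin": 0,"gripper": 255},{"tx": 0.004,"ty": 0,"tz": 0.0,"spin": 0,"gripper": 255},{"tx": 0.004,"ty": 0,"tz": 0.0,"spin": 0,"gripper": 255},{"tx": 0.004,"ty": 0,"tz": 0.0005,"spin": 0,"gripper": 255},{"tx": 0.004,"ty": 0,"tz": 0.0005,"spin": 0,"gripper": 255},{"tx": 0,"ty": 0,"tz": 0,"spin": 0,"gripper": 255}]' --newtons 20

```text
t: 19.2
ee_pos: [0.4682, 0.3538, 0.1256]
tool_rot: [0.069, 0.998, 0.001, 0.002]
ft_force: [0.8, -1.4, 9.7]
finger_gap: 0.505
grasp_force: 29.9
```

Emit:
carry_out --rows '[{"tx": 0.004,"ty": 0,"tz": 0.0008,"spin": 0,"gripper": 255},{"tx": 0.004,"ty": 0,"tz": 0.0008,"spin": 0,"gripper": 255},{"tx": 0.003,"ty": 0,"tz": 0.0008,"spin": 0,"gripper": 255},{"tx": 0,"ty": 0,"tz": 0,"spin": 0,"gripper": 255}]' --newtons 20

```text
t: 19.53
ee_pos: [0.4571, 0.3553, 0.1229]
tool_rot: [0.069, 0.998, 0.001, 0.002]
ft_force: [-1.3, 0.1, 9.1]
finger_gap: 0.504
grasp_force: 30.6
```

Emit:
carry_out --rows '[{"tx": 0,"ty": 0,"tz": -0.01,"spin": 0,"gripper": 255},{"tx": 0,"ty": 0,"tz": -0.02,"spin": 0,"gripper": 255},{"tx": 0,"ty": 0,"tz": -0.03,"spin": 0,"gripper": 255},{"tx": 0,"ty": 0,"tz": -0.03,"spin": 0,"gripper": 255},{"tx": 0.01,"ty": 0,"tz": -0.02,"spin": 0,"gripper": 255},{"tx": 0.01,"ty": 0,"tz": 0,"spin": 0,"gripper": 255},{"tx": 0,"ty": 0,"tz": 0,"spin": 0,"gripper": 255},{"tx": 0,"ty": 0,"tz": 0,"spin": 0,"gripper": 255},{"tx": 0,"ty": 0,"tz": 0,"spin": 0,"gripper": 255}]' --newtons 20

```text
t: 20.28
ee_pos: [0.4365, 0.3569, 0.2273]
tool_rot: [0.069, 0.998, -0.001, -0.001]
ft_force: [-0.0, 0.2, -2.0]
finger_gap: 0.505
grasp_force: 29.4
```

Run:
```python
from h import *
o=get_obs();print({k:np.round(o[k],3).tolist() for k in("t","ee_pos","ft_force","moment")})
a=snapshot("scene")["image"][:,:,::-1];b=snapshot("top")["image"][:,:,::-1]
cv2.imwrite("pics/s8.png",a);cv2.imwrite("pics/t8.png",b)
a=cv2.resize(a[100:240,190:320],None,fx=3.7,fy=3.7,interpolation=cv2.INTER_CUBIC);b=cv2.resize(b[180:320,150:250],None,fx=3,fy=3.7,interpolation=cv2.INTER_CUBIC)
cv2.imwrite("pics/g8.png",np.hstack([a,b]))
```

```text
{'t': 20.283, 'ee_pos': [0.437, 0.357, 0.227], 'ft_force': [-0.012, 0.213, -1.97], 'moment': [0.035, -0.019, -0.009]}
```

View pics/g8.png

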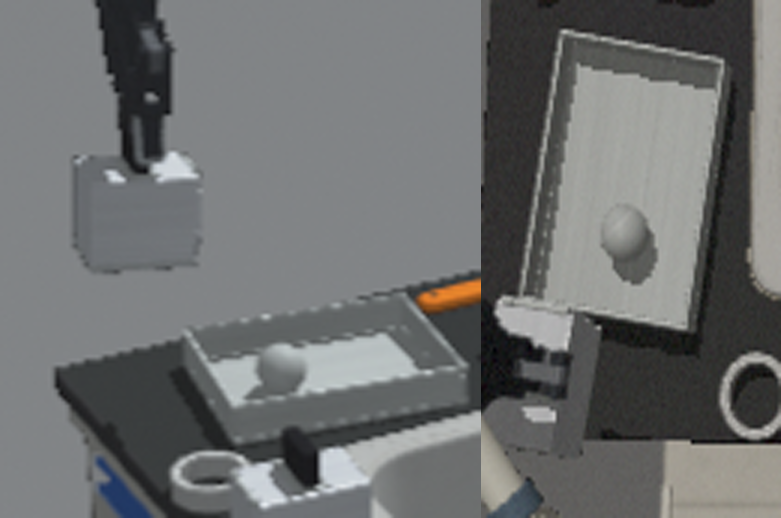

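The ball lies in the tray at top-crop (625,232), and the canister hangs level again at 2.0 N. I'll carry it back to its clear original place.

Emit:
carry_out --rows '[{"tx": -0.0017,"ty": -0.0099,"tz": 0,"spin": 0,"gripper": 255},{"tx": -0.0034,"ty": -0.0197,"tz": 0,"spin": 0,"gripper": 255},{"tx": -0.0051,"ty": -0.0296,"tz": 0,"spin": 0,"gripper": 255},{"tx": -0.0056,"ty": -0.032,"tz": 0,"spin": 0,"gripper": 255},{"tx": -0.0056,"ty": -0.032,"tz": 0,"spin": 0,"gripper": 255},{"tx": -0.0056,"ty": -0.032,"tz": 0,"spin": 0,"gripper": 255},{"tx": -0.0056,"ty": -0.032,"tz": 0,"spin": 0,"gripper": 255},{"tx": -0.0056,"ty": -0.032,"tz": 0,"spin": 0,"gripper": 255},{"tx": -0.0056,"ty": -0.032,"tz": 0,"spin": 0,"gripper": 255},{"tx": -0.0056,"ty": -0.032,"tz": 0,"spin": 0,"gripper": 255},{"tx": -0.0056,"ty": -0.032,"tz": 0,"spin": 0,"gripper": 255},{"tx": -0.0056,"ty": -0.032,"tz": 0,"spin": 0,"gripper": 255},{"tx": -0.0056,"ty": -0.032,"tz": 0,"spin": 0,"gripper": 255},{"tx": -0.0056,"ty": -0.032,"tz": 0,"spin": 0,"gripper": 255},{"tx": -0.0056,"ty": -0.032,"tz": 0,"spin": 0,"gripper": 255},{"tx": -0.0056,"ty": -0.032,"tz": 0,"spin": 0,"gripper": 255},{"tx": -0.0056,"ty": -0.032,"tz": 0,"spin": 0,"gripper": 255},{"tx": -0.0056,"ty": -0.032,"tz": 0,"spin": 0,"gripper": 255},{"tx": -0.0056,"ty": -0.032,"tz": 0,"spin": 0,"gripper": 255},{"tx": -0.0056,"ty": -0.032,"tz": 0,"spin": 0,"gripper": 255}]' --newtons 20

```text
t: 22.05
ee_pos: [0.457, -0.2568, 0.2292]
tool_rot: [0.07, 0.998, 0.0, -0.0]
ft_force: [1.1, 0.9, -1.3]
finger_gap: 0.504
grasp_force: 29.4
```

Emit:
carry_out --rows '[{"tx": -0.0051,"ty": -0.0296,"tz": 0,"spin": 0,"gripper": 255},{"tx": -0.0034,"ty": -0.0197,"tz": 0,"spin": 0,"gripper": 255},{"tx": -0.0017,"ty": -0.0099,"tz": 0,"spin": 0,"gripper": 255},{"tx": 0,"ty": 0,"tz": 0.01,"spin": 0,"gripper": 255},{"tx": 0,"ty": 0,"tz": 0.02,"spin": 0,"gripper": 255},{"tx": 0,"ty": 0,"tz": 0.025,"spin": 0,"gripper": 255},{"tx": 0,"ty": 0,"tz": 0.025,"spin": 0,"gripper": 255},{"tx": 0,"ty": 0,"tz": 0.025,"spin": 0,"gripper": 255},{"tx": 0,"ty": 0,"tz": 0.01,"spin": 0,"gripper": 255},{"tx": 0,"ty": 0,"tz": 0.005,"spin": 0,"gripper": 255},{"tx": 0,"ty": 0,"tz": 0,"spin": 0,"gripper": 255},{"tx": 0,"ty": 0,"tz": 0,"spin": 0,"gripper": 255},{"tx": 0,"ty": 0,"tz": 0,"spin": 0,"gripper": 255}]' --newtons 20

```text
t: 23.13
ee_pos: [0.4608, -0.3151, 0.112]
tool_rot: [0.069, 0.998, -0.001, 0.001]
ft_force: [-0.8, -0.1, -1.1]
finger_gap: 0.51
grasp_force: 29.4
```

Emit:
carry_out --rows '[{"tx": 0,"ty": 0,"tz": 0.008,"spin": 0,"gripper": 255},{"tx": 0,"ty": 0,"tz": 0.006,"spin": 0,"gripper": 255},{"tx": 0,"ty": 0,"tz": 0.004,"spin": 0,"gripper": 255},{"tx": 0,"ty": 0,"tz": 0.002,"spin": 0,"gripper": 255},{"tx": 0,"ty": 0,"tz": 0,"spin": 0,"gripper": 255},{"tx": 0,"ty": 0,"tz": 0,"spin": 0,"gripper": 255}]' --newtons 20

```text
t: 23.63
ee_pos: [0.4599, -0.3147, 0.0897]
tool_rot: [0.069, 0.998, 0.0, 0.0]
ft_force: [-0.9, -0.2, -3.3]
finger_gap: 0.506
grasp_force: 29.4
```

Emit:
carry_out --rows '[{"tx": 0,"ty": 0,"tz": 0.002,"spin": 0,"gripper": 255},{"tx": 0,"ty": 0,"tz": 0.001,"spin": 0,"gripper": 255},{"tx": 0,"ty": 0,"tz": 0.001,"spin": 0,"gripper": 255},{"tx": 0,"ty": 0,"tz": 0,"spin": 0,"gripper": 255},{"tx": 0,"ty": 0,"tz": 0,"spin": 0,"gripper": 255}]' --newtons 20

```text
t: 24.05
ee_pos: [0.4604, -0.315, 0.0891]
tool_rot: [0.069, 0.998, -0.001, 0.001]
ft_force: [-4.6, 2.7, 12.0]
finger_gap: 0.51
grasp_force: 30.8
```

Emit:
carry_out --rows '[{"tx": 0,"ty": 0,"tz": 0,"spin": 0,"gripper": 110},{"tx": 0,"ty": 0,"tz": 0,"spin": 0,"gripper": 90},{"tx": 0,"ty": 0,"tz": 0,"spin": 0,"gripper": 50},{"tx": 0,"ty": 0,"tz": 0,"spin": 0,"gripper": 0},{"tx": 0,"ty": 0,"tz": 0,"spin": 0,"gripper": 0},{"tx": 0,"ty": 0,"tz": 0,"spin": 0,"gripper": 0},{"tx": 0,"ty": 0,"tz": -0.02,"spin": 0,"gripper": 0},{"tx": 0,"ty": 0,"tz": -0.03,"spin": 0,"gripper": 0},{"tx": 0,"ty": 0,"tz": -0.035,"spin": 0,"gripper": 0},{"tx": 0,"ty": 0,"tz": -0.035,"spin": 0,"gripper": 0},{"tx": 0,"ty": 0,"tz": -0.02,"spin": 0,"gripper": 0},{"tx": 0.035,"ty": -0.02,"tz": 0,"spin": 0,"gripper": 0},{"tx": 0.035,"ty": -0.035,"tz": 0,"spin": 0,"gripper": 0},{"tx": 0.01,"ty": -0.035,"tz": 0,"spin": 0,"gripper": 0},{"tx": 0.01,"ty": -0.035,"tz": 0,"spin": 0,"gripper": 0},{"tx": 0.01,"ty": -0.035,"tz": 0,"spin": 0,"gripper": 0},{"tx": 0,"ty": -0.02,"tz": 0,"spin": 0,"gripper": 0},{"tx": 0,"ty": 0,"tz": 0,"spin": 0,"gripper": 0},{"tx": 0,"ty": 0,"tz": 0,"spin": 0,"gripper": 0}]' --newtons 20

```text
t: 25.63
ee_pos: [0.3417, -0.475, 0.225]
tool_rot: [0.07, 0.998, 0.001, -0.0]
ft_force: [-0.2, 0.7, -0.5]
finger_gap: 1.004
grasp_force: 0.0
```

Run:
```python
from h import *
o=get_obs();print({k:np.round(o[k],3).tolist() for k in("t","ee_pos","ft_force")})
a=snapshot("scene")["image"][:,:,::-1];b=snapshot("top")["image"][:,:,::-1]
a=cv2.resize(a[140:360,220:460],None,fx=1.65,fy=1.65,interpolation=cv2.INTER_CUBIC);b=cv2.resize(b[170:310,150:490],None,fx=1.1,fy=1.65*220/140*.9,interpolation=cv2.INTER_CUBIC)
h=min(a.shape[0],b.shape[0]);cv2.imwrite("pics/g9.png",np.hstack([a[:h],b[:h]])); print(h,a.shape,b.shape)
```

```text
{'t': 25.633, 'ee_pos': [0.342, -0.475, 0.225], 'ft_force': [-0.207, 0.707, -0.482]}
327 (363, 396, 3) (327, 374, 3)
```

View pics/g9.png

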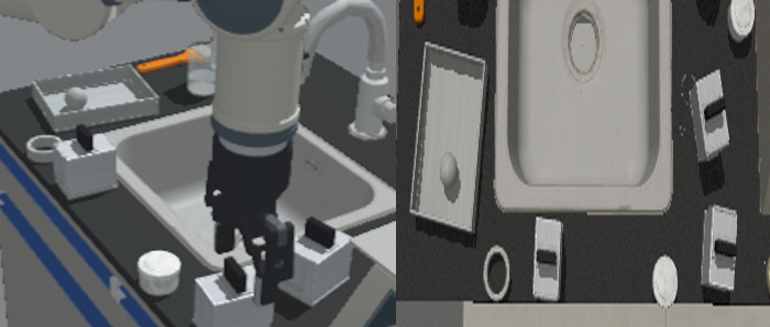

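All three canisters stand upright on the bench (top view about (548,258), (708,112) and (720,248)). The ball is in the tray at (449,168), and the gripper touches nothing. I'll hand the job in.

```bash
python3 -c "
from workcell import finish_job
print(finish_job())"
```

```text
the job is handed in; nothing more can be done
None
```

The job is handed in at about 26 s: the first canister weighed (about 0.5 kg) was the loaded one, so I tipped only that one and its ball is in the tray, and all three canisters stand upright on the bench; a first grip, taken too high, briefly rocked that canister before I re-gripped it lower.

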